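# Clamp a reagent bottle in the V of a bottle vice

## Robot

A 6-joint arm with a two-finger parallel gripper is mounted at the origin on a cart in front of the work surface, level with it; the furniture and walls round the work are solid. World frame = base frame: x ahead of the robot, y to its left, z up, the work surface at z = 0. Lengths are in m, angles in degrees, forces in N, time in s.
With the tool pointing down it reaches from about 0.25 to 0.8 m from the base axis. Payload 8.5 kg.
Tool frame: the origin (TCP) lies at the very end of the fingers, on their centre line; the grasp point (between the pads) lies 19 mm behind it (manip.tcp_to_grasp is the distance from the TCP to the grasp point, in m); z points along the fingers, y is the direction in which the jaws open and shut (so a half turn about z gives the same grasp; the last joint's range is limited). The gripper opens to 85 mm and grips with 20 to 120 N. Pads are 22 mm wide; open, the fingers measure 114 mm over their backs; the gripper's body (76 mm by 85 mm) begins 54 mm behind the grasp point. The pads swing forward as they close: fully open they stand 13 mm farther back than shut.
Start: joints at [-66.234, 13.648, -0.773, 75.585, 0, 90], TCP at [0.212, -0.48, 0.206] pointing down, gripper open.
Joint ranges: [-152.45, 152.45], [-59.26, 108.67], [-65.41, 83.53], [-104.44, 129.93], [-82.83, 76.93], [-180, 180]. Speed limits (degrees/s): [127.2, 127.2, 159.86, 180, 180, 180].

## Interface

Orientations are given as [roll, pitch, yaw] about the fixed x, y, z axes, in that order (R = Rz(yaw) Ry(pitch) Rx(roll)).
In Python, from bench import manip gives the robot as it stands.
- The arm moves only by the tool drive_tool, never from a script. Its arguments are lists of equal length, an entry for each row: "turn": the turn, a rotation vector about the tool's x, y, z in rad, a list of three; "offset": the shift along the tool's x, y, z in units of 30 mm (1.0 is 30 mm), a list of three; "jaw": the opening, from 0 (shut) to 1 (fully open). In form: {"turn": [[wx, wy, wz], ...], "offset": [[tx, ty, tz], ...], "jaw": [jaw, ...]}. A call has exactly 10 rows; each row is the pose to reach, as a shift and turn from the pose commanded when the call began, along the tool's axes at that moment; what a row does not reach only later rows make up. A row lasts 1/8 s, in which the tool goes at most 62.5 mm and 10.7 degrees, less where a joint would pass 70% of its speed; a pose out of reach is approached as far as the arm can. A call with a gripper value outside its range is refused whole. The fingers move at their own pace and stop on an object; "grip_force" is the grip in N (left out, the last holds). Time passes only in rows, so rows that repeat a pose let the fingers close, or fill a call up. It gives the time, the measured TCP pose, the force and the opening at its end, in the units of the state.
- manip.sense(): the state, without advancing time (a new reading comes with each control period).
- manip.capture(name): name is "scene" or "top"; returns (picture, depth): 384x512x3 uint8, red, green, blue; 384x512 float32, m along the optical axis (not along the pixel's ray), 0 where there is no reading.
- manip.camera_info(name): a dict with "camera_matrix" (3x3 intrinsics, pixels), "view" (4x4, takes a point from world to camera coordinates). Camera axes: x right, y down, z forward; pixel columns grow to the right and rows downward; lengths in m; the calibration is good to about 2 mm. A picture is of the moment at which its call begins. camera_info takes no time and is no camera call.
- manip.close_job(): hands the job in, once; it reports no verdict.
The state is a dict: "time_s": time; "joint_positions": joint angles; "dq": joint speeds; "joint_torque": joint torques, N m; "tool_pos": TCP position; "tcp_rot": TCP orientation; "ft_force": force on the tool from outside, world axes, zero at the start; "torque": the same for the moment, N m; "finger_gap": finger opening in m.
Only numpy, scipy, OpenCV 4.12 (cv2) and the standard library are available. Lean on these libraries where they do the work, as an engineer would, in place of code of your own. Each camera call takes 0.05 s, during which the arm holds its last target.

## Task

Clamp the larger of the two reagent bottles in the bottle vice so that its cap can later be opened one-handed: draw the sliding jaw back, stand the bottle upright on the vice's bed between the jaws, then push the sliding jaw forward by its handle until the bottle has settled centred against both faces of the V and the jaw's spring pad bears on it firmly but gently. Do not crack the glass, leave the other bottle where it is, and let go of everything.

Things in the scene. Friction and masses are not known exactly. Their poses are not given: they have to be found in the camera images.
- vice: Bottle vice fixed to the table: a flat aluminium bed 280 mm long (its x), 90 mm wide (y), top 12 mm above the table. Origin: centre of the bed's underside, on the table; x points along the bed from the sliding jaw to the V-jaw, y across, z up. The bed's centre line is y = 0.
- vee_middle (a point): Middle station for the V's root, a point on the bed's top, vice x = +100 mm, axes as the vice. The grey V-jaw (44 mm high, 84 mm wide, 90 degree V opening to -x, slippery white faces) is bolted in slots: its root is up to 16 mm ahead of or behind it, its tips 33 mm to -x of the root. A seated large bottle has its axis 38 mm to -x of the root, on the centre line. The true station is not reported: feel it.
- jaw (a joint): Travel of the sliding jaw along the bed, in m: 0 fully drawn back, grows to 0.105 towards the V. The jaw drags on its guide with about 9 N either way and stays where it is left. It starts too far in for the bottle.
- jaw_grip (a point): Middle of the sliding jaw's upright black handle, 86 mm above the table, axes as the vice, at vice x = -107 mm + travel. The handle is 20 mm along the bed, 28 mm across it, 46 mm high (63 to 109 mm above the table). The grey block under it is 46 mm along, 70 mm across, its top 50 mm above the table.
- pad_face (a point): Centre of the jaw's flat white pad as it stands unloaded (moves with the jaw), at vice x = -45 mm + travel; it faces the V. Pad 50 mm wide, 4 to 50 mm above the bed. It gives on a spring of 2.5 N per mm, no preload, up to 9 mm. Right is a clamping force of 4 to 8 N (pad pushed in 1.6 to 3.2 mm, so about 13 to 17 N of push on the handle); over 12 N at the pad cracks the glass.
- bottle_center (a point): The larger bottle: brown, round, diameter 54 mm, 108 mm high with its black cap, 0.13 to 0.27 kg. Point on its axis half-way up, 54 mm above its foot; z is its axis. To be clamped.
- small_bottle_center (a point): The smaller bottle: white, round, diameter 48 mm, 92 mm high with its black cap. Point on its axis half-way up, 46 mm above its foot. Not to be moved.
Mind the look-alikes: they are no part of the job. Leave any orange or red look-alike of the part that bears bottle_center alone.

How it is judged (in metres and radians):
On the way:
1. the larger bottle stands upright on the vice's bed between the jaws (z of bottle_center in the frame of vice between 0.062 and 0.07 m and x of bottle_center in the frame of vice between -0.06 and 0.09 m and y of bottle_center in the frame of vice between -0.03 and 0.03 m and angle between bottle_center's own z axis and vertical below 0.1 rad), for 0.2 s.
At the end, for the whole second after the job is handed in: The larger bottle stands upright on the bed (within 3 mm in height, tilt under 0.05 rad), centred within 3 mm in the V, at rest, and is held by the jaw's pad with more than 2 N so that it bears on each of the two V faces with more than 1 N (contact force between bottle and vee_c0 above 1 N and contact force between bottle and vee_c1 above 1 N and contact force between bottle and pad_c0 above 2 N and y of bottle_center in the frame of vice between -0.003 and 0.003 m and z of bottle_center in the frame of vice between 0.063 and 0.069 m and angle between bottle_center's own z axis and vertical below 0.05 rad and linear speed of bottle below 0.01 m/s); the robot touches nothing.
It fails at once if the glass is squeezed or struck with more than 12 N by the pad or a face of the V (contact force between bottle and pad_c0 above 12 N or contact force between bottle and vee_c0 above 12 N or contact force between bottle and vee_c1 above 12 N).
It fails at once if the larger bottle is tipped (angle between bottle_center's own z axis and vertical above 0.5 rad).
It fails at once if the smaller bottle is moved by more than 2 cm (distance of small_bottle_center from where it was at the start of the episode above 0.02 m).
It also fails if it takes over 54 s, if anything falls off the work surface, if the arm or the gripper's body presses on something with over 40 N, if the wrist force passes 120 N, or if a joint passes its speed limit or range.

## Working session

There is one attempt and no reset: what is moved stays moved. The work goes in short steps, Python scripts to look and compute and a tool call to move; the robot and the scene stay as the last step left them, time stands still between calls to the robot, and variables do not carry over. Pictures are saved under pics/ and viewed, and the job is handed in when it is done.

Besides the shell and the picture viewer there is one more tool, called in YAML: its name, and indented under it one key for each argument. drive_tool: Moves the arm, as the interface text tells. Its arguments: {"type":"object","properties":{"turn":{"type":"array"},"offset":{"type":"array"},"jaw":{"type":"array"},"grip_force":{"type":"number"}},"required":["turn","offset","jaw"]}

```bash
ls; mkdir -p pics; python3 - <<'E'
from bench import manip
import cv2,numpy as np
print(manip.sense())
for n in("scene","top"):
    im,d=manip.capture(n); np.savez(f"{n}0.npz",im=im,d=d)
    ci=manip.camera_info(n); print(n,ci)
    cv2.imwrite(f"pics/{n}0.png",cv2.resize(im[:,:,::-1],(768,576)))
E
```

```text
pics
{'time_s': 0.0, 'joint_positions': array([-6.62338448e+01,  1.36817113e+01, -8.15834032e-01,  7.55850124e+01,
        1.22370322e-03,  9.00010152e+01]), 'dq': array([-0.03727683,  0.09819579, -0.01624575, -0.02224467,  0.03937789,
        0.02866594]), 'joint_torque': array([ 1.16046696e-03, -5.38776433e+01,  3.46442270e+01,  1.81230908e-02,
       -4.65851383e-05,  1.88823446e-05]), 'tool_pos': array([ 0.2114037 , -0.4800666 ,  0.20537828]), 'tcp_rot': array([-1.79917442e+02, -1.22223911e-03,  2.37651382e+01]), 'ft_force': array([-0.32014048, -0.38975595, -0.68506309]), 'torque': array([-0.06525963,  0.05771595,  0.02002564]), 'finger_gap': 0.08550133250975774}
scene {'camera_matrix': array([[393.19309914,   0.        , 255.19687632],
       [  0.        , 393.19309914, 187.45299304],
       [  0.        ,   0.        ,   1.        ]]), 'view': array([[-0.84155719, -0.53979381, -0.02010315,  0.44279736],
       [-0.29446018,  0.48963831, -0.82069942,  0.27070566],
       [ 0.45285174, -0.68474592, -0.57100642,  0.74299839],
       [ 0.        ,  0.        ,  0.        ,  1.        ]])}
top {'camera_matrix': array([[446.38061783,   0.        , 253.44256383],
       [  0.        , 446.38061783, 201.14443764],
       [  0.        ,   0.        ,   1.        ]]), 'view': array([[-0.06123678, -0.99811778, -0.00330993, -0.02225054],
       [-0.97721905,  0.06062907, -0.20338889,  0.56565585],
       [ 0.20320675, -0.00922035, -0.97909244,  0.99291182],
       [ 0.        ,  0.        ,  0.        ,  1.        ]])}
```

View pics/scene0.png

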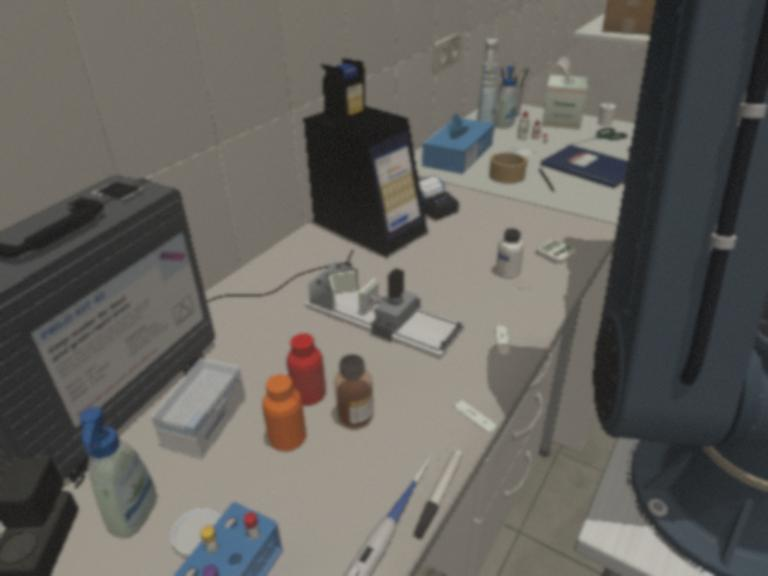

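View pics/top0.png

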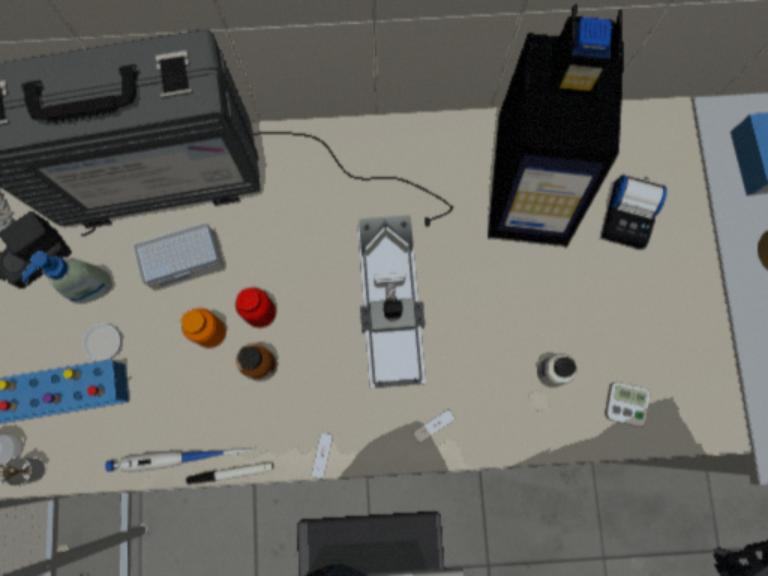

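The top view shows the brown bottle with a black cap at about (255,360) in the enlarged picture. The look-alikes are orange at (203,327) and red at (255,307), and the small white bottle is at (558,368). The brown one fits the description. The vice runs from (393,380) up to the V at (385,230). I'll measure these next and confirm the bottle in a crop.

```bash
cat > h.py <<'E'
import numpy as np,cv2
from bench import manip
def cloud(n,d):
    ci=manip.camera_info(n);K=ci["camera_matrix"];V=ci["view"]
    v,u=np.mgrid[:d.shape[0],:d.shape[1]]
    P=np.stack([(u-K[0,2])/K[0,0]*d,(v-K[1,2])/K[1,1]*d,d],-1)
    W=(P-V[:3,3])@V[:3,:3]
    W[d<=0]=np.nan
    return W
def circ(p,r=None):
    from scipy.optimize import least_squares
    m=p.mean(0)
    if r: 
        return least_squares(lambda q:np.hypot(*(p-q).T)-r,m,loss='soft_l1',f_scale=.002).x
    return least_squares(lambda q:np.hypot(*(p-q[:2]).T)-q[2],[*m,.025],loss='soft_l1',f_scale=.002).x
E
python3 - <<'E'
from h import *
W={}
for n in("scene","top"):
    f=np.load(f"{n}0.npz"); W[n]=cloud(n,f["d"])
    cv2.imwrite(f"pics/{n}0.png",f["im"][:,:,::-1])
t=np.load("top0.npz")["im"];s=np.load("scene0.npz")["im"]
a=cv2.resize(t[140:270,110:300],(760,520),interpolation=2)
cv2.imwrite("pics/crop0.png",a[:,:,::-1])
P=np.concatenate([W[n].reshape(-1,3) for n in W]);C=np.concatenate([t*0,t]) 
lab=np.concatenate([np.zeros(196608),np.ones(196608)])
for nm,(u,v) in dict(brown=(170,240),small=(372,246),viceblock=(262,208),vee=(257,150)).items():
    print(nm,W["top"][v,u])
for nm,(u,v),R,zs in (("brown",(170,240),.035,(.02,.06)),("small",(372,246),.04,(.02,.05))):
    c=W["top"][v,u][:2]
    for _ in range(2):
      for l,n in((0,"scene"),(1,"top")):
        Q=W[n].reshape(-1,3)
        m=(np.hypot(*(Q[:,:2]-c).T)<R+.01)&(Q[:,2]>zs[0])&(Q[:,2]<zs[1])
        cap=(np.hypot(*(Q[:,:2]-c).T)<R)&(Q[:,2]>zs[1]+.025)
        print(nm,n,m.sum(),circ(Q[m,:2]),"cap",cap.sum(),Q[cap].mean(0),np.nanmax(Q[cap,2]))
        if n=="scene": c=circ(Q[m,:2])[:2]
for n in W:
  Q=W[n].reshape(-1,3)
  m=(np.abs(Q[:,1]+.02)<.14)&(np.abs(Q[:,2]-.012)<.005)&(Q[:,0]>.2)&(Q[:,0]<.6)
  print(n,m.sum(),cv2.minAreaRect(Q[m,:2].astype(np.float32)))
  tab=(Q[:,2]<.02)&(Q[:,2]>-.02)&(Q[:,0]>.25)&(Q[:,0]<.55)&(abs(Q[:,1])<.3);print(np.median(Q[tab,2]))
E
```

```text
brown [0.47741729 0.13273071 0.10489691]
small [ 0.43793826 -0.31422344  0.09175472]
viceblock [ 0.53583133 -0.0746504   0.10922748]
vee [ 0.68903761 -0.07336463  0.05625051]
brown scene 331 [0.48354899 0.14128952 0.02688013] cap 265 [0.47983212 0.14638325 0.10229469] 0.10928569972402925
brown top 70 [0.48199539 0.14189971 0.02696533] cap 251 [0.48021773 0.13976906 0.10458242] 0.11398975514107174
brown scene 331 [0.48354899 0.14128952 0.02688013] cap 265 [0.47983212 0.14638325 0.10229469] 0.10928569972402925
brown top 70 [0.48199539 0.14189971 0.02696533] cap 251 [0.48021773 0.13976906 0.10458242] 0.11398975514107174
small scene 146 [ 0.44222426 -0.32642379  0.02364994] cap 95 [ 0.44081469 -0.32057581  0.08658838] 0.09344446107168079
small top 64 [ 0.44062999 -0.32541741  0.02378734] cap 169 [ 0.43987309 -0.32382521  0.0915559 ] 0.09708392210995466
small scene 146 [ 0.44222426 -0.32642379  0.02364994] cap 95 [ 0.44081469 -0.32057581  0.08658838] 0.09344446107168079
small top 64 [ 0.44062999 -0.32541741  0.02378734] cap 169 [ 0.43987309 -0.32382521  0.0915559 ] 0.09708392210995466
scene 945 ((0.5176047682762146, -0.07487927377223969), (0.16738738119602203, 0.10086904466152191), 3.2374303340911865)
-0.000940916031080999
top 1598 ((0.4636746048927307, -0.013719111680984497), (0.29031822085380554, 0.261238694190979), 10.612574577331543)
0.0010519790790234841
```

View pics/crop0.png

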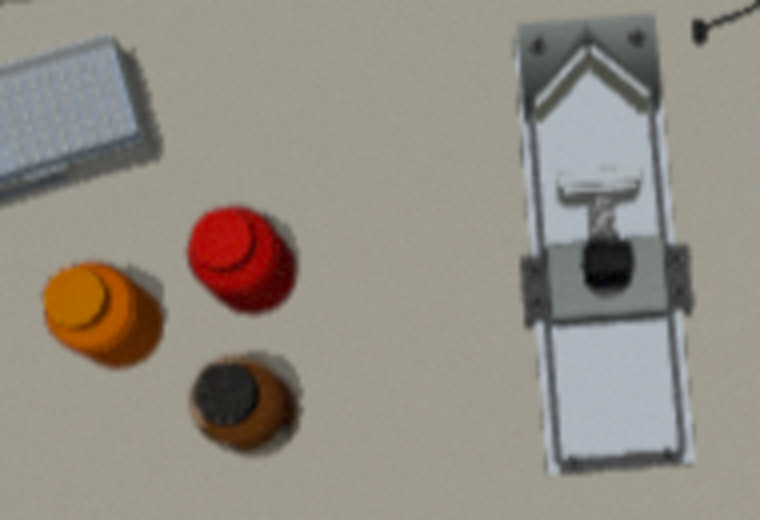

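The crop confirms it. The brown bottle with a black cap is at (235,400), the red look-alike at (240,255) and the orange at (100,310). The vice has its V at the far end (590,50), the pad at (600,185) and the handle at (607,265). Next I'll fit the vice pose.

```bash
python3 - <<'E'
from h import *
W={n:cloud(n,np.load(f"{n}0.npz")["d"]) for n in("scene","top")}
ci=manip.camera_info("top");K=ci["camera_matrix"];V=ci["view"]
Ri=V[:3,:3].T;cam=-Ri@V[:3,3]
def ray(u,v,z):
    r=Ri@np.array([(u-K[0,2])/K[0,0],(v-K[1,2])/K[1,1],1]);return cam+r*(z-cam[2])/r[2]
# bed bright edges per row (subpixel) using blue-red
im=np.load("top0.npz")["im"].astype(float)
f=cv2.GaussianBlur(im[:,:,2]-im[:,:,0]*1.0,(3,3),0)
L=[];R=[]
for v in list(range(224,252)):
    row=f[v,235:300]; th=(np.median(f[v,200:235])+np.median(row[15:40]))/2
    ok=np.where(row>th)[0]
    i=ok[0];L.append(ray(235+i-1+(th-row[i-1])/(row[i]-row[i-1]),v,.012)[:2])
    j=ok[-1];R.append(ray(235+j+(row[j]-th)/(row[j]-row[j+1]),v,.012)[:2])
for E in(L,R):
    E=np.array(E);c=cv2.fitLine(E.astype(np.float32),cv2.DIST_HUBER,0,.01,.01).ravel();print(c,np.degrees(np.arctan(c[1]/c[0])))
for p in((247.5,258.5),(283,255.3)):print("corner",ray(*p,.012))
for n in W:
    Q=W[n].reshape(-1,3)
    reg=(Q[:,0]>.4)&(Q[:,0]<.8)&(np.abs(Q[:,1]+.075)<.09)
    h=reg&(Q[:,2]>.07)&(Q[:,2]<.12)&(Q[:,0]<.62);print(n,"handle",h.sum(),Q[h].mean(0),Q[h].min(0),Q[h].max(0))
    h=reg&(Q[:,2]>.105)&(Q[:,2]<.115)&(Q[:,0]<.62);print(n,"handletop",h.sum(),Q[h].mean(0),cv2.minAreaRect(Q[h,:2].astype(np.float32)))
    b=reg&(Q[:,2]>.045)&(Q[:,2]<.056)&(Q[:,0]<.57);print("block",b.sum(),cv2.minAreaRect(Q[b,:2].astype(np.float32)))
    b=reg&(Q[:,2]>.045)&(Q[:,2]<.065)&(Q[:,0]>.64);print("vee",b.sum(),cv2.minAreaRect(Q[b,:2].astype(np.float32)))
    b=reg&(Q[:,2]>.03)&(Q[:,2]<.07)&(Q[:,0]>.57)&(Q[:,0]<.64);print("pad",b.sum(),Q[b].min(0),Q[b].max(0),cv2.minAreaRect(Q[b,:2].astype(np.float32)))
    for nm,c in(("red",(.54,.14)),("orange",(.52,.2))):
        b=(np.hypot(Q[:,0]-c[0],Q[:,1]-c[1])<.045)&(Q[:,2]>.02)&(Q[:,2]<.06)&(np.hypot(Q[:,0]-.483,Q[:,1]-.1415)>.032);print(nm,circ(Q[b,:2]))
E
```

```text
[ 0.9999248   0.01226483  0.48449382 -0.03097795] 0.70274067
[ 0.99987644  0.01571775  0.47555828 -0.12025496] 0.90059775
corner [ 0.4335591  -0.03466614  0.012     ]
corner [ 0.43594567 -0.12011991  0.012     ]
scene handle 177 [ 0.54205315 -0.06902413  0.0928776 ] [ 0.5349763  -0.08650387  0.07003818] [ 0.55403897 -0.05882777  0.11005757]
scene handletop 45 [ 0.54497945 -0.07344161  0.10760185] ((0.5457437634468079, -0.07395004481077194), (0.025413505733013153, 0.016874229535460472), 84.46109008789062)
block 250 ((0.545235812664032, -0.07461917400360107), (0.0742289125919342, 0.04559136554598808), 89.766357421875)
vee 367 ((0.6795715689659119, -0.0962277501821518), (0.054050199687480927, 0.13495300710201263), 1.6766810417175293)
pad 200 [ 0.57059372 -0.09976087  0.03020629] [ 0.60964614 -0.04619167  0.06321678] ((0.6002770662307739, -0.07472532987594604), (0.042029786854982376, 0.04479382559657097), 37.256717681884766)
red [0.57069442 0.14129522 0.02675327]
orange [0.54308438 0.22386726 0.02716803]
top handle 139 [ 0.54203948 -0.07434826  0.10456742] [ 0.53424709 -0.08857215  0.07017916] [ 0.5546536  -0.06133318  0.11410926]
top handletop 106 [ 0.54416729 -0.07451917  0.10921692] ((0.5445075035095215, -0.0747252032160759), (0.02004173770546913, 0.027443276718258858), 2.81567120552063)
block 423 ((0.5456315279006958, -0.07451088726520538), (0.04866883531212807, 0.06963775306940079), 1.0174163579940796)
vee 604 ((0.6781049966812134, -0.09755485504865646), (0.05293847993016243, 0.13478612899780273), 1.3304065465927124)
pad 211 [ 0.57055874 -0.0965065   0.03010724] [ 0.60702914 -0.04863683  0.06946915] ((0.5887240767478943, -0.07249179482460022), (0.047883838415145874, 0.03639413043856621), 89.55455780029297)
red [0.56914211 0.14155027 0.02696745]
orange [0.54093642 0.22435123 0.02673482]
```

```bash
cat >> h.py <<'E'
def move(c,yaw,t,tyaw):
    """c commanded xyz, t target; tool pointing down -> offset units, turn"""
    from scipy.spatial.transform import Rotation as R
    A=R.from_euler('xyz',[180,0,yaw],degrees=True)
    B=R.from_euler('xyz',[180,0,tyaw],degrees=True)
    return A.inv().apply(np.array(t)-c)/.03,(A.inv()*B).as_rotvec()
Y=.8
def vice(x,y=0): # vice->world xy
    a=np.radians(Y);return np.array([.575+x*np.cos(a)-y*np.sin(a),-.0743+x*np.sin(a)+y*np.cos(a)])
E
python3 - <<'E'
from h import *
W={n:cloud(n,np.load(f"{n}0.npz")["d"]) for n in("scene","top")}
ci=manip.camera_info("top");K=ci["camera_matrix"];V=ci["view"]
Ri=V[:3,:3].T;cam=-Ri@V[:3,3]
def ray(u,v,z):
    r=Ri@np.array([(u-K[0,2])/K[0,0],(v-K[1,2])/K[1,1],1]);return cam+r*(z-cam[2])/r[2]
print("root",ray(110+590/4,140+46/4,.056),"tips",ray(110+538/4,140+107/4,.056),ray(110+650/4,140+98/4,.056),"blockback",ray(110+517/4,140+25/4,.056))
print(vice(-.03),vice(.1))
print(move([.212,-.48,.206],23.77,[.5445,-.0747,.17],.8), manip.tcp_to_grasp)
E
```

```text
root [ 0.68526225 -0.07433786  0.056     ] tips [ 0.64904986 -0.04081559  0.056     ] [ 0.65046599 -0.10820755  0.056     ] blockback [ 0.70128039 -0.03107241  0.056     ]
[ 0.54500292 -0.07471887] [ 0.67499025 -0.07290378]
(array([15.5885674 , -7.89664131,  1.2       ]), array([ 0.00000000e+00, -4.90963509e-17,  4.00902129e-01])) 0.0187
```

drive_tool:
  turn:
    - [0, 0, 0.2]
    - [0, 0, 0.4]
    - [0, 0, 0.4]
    - [0, 0, 0.4]
    - [0, 0, 0.4]
    - [0, 0, 0.4]
    - [0, 0, 0.4]
    - [0, 0, 0.4]
    - [0, 0, 0.4]
    - [0, 0, 0.4]
  offset:
    - [1.7, -0.9, 0]
    - [3.4, -1.75, 0]
    - [5.2, -2.63, 0]
    - [6.9, -3.5, 0]
    - [8.7, -4.4, 0]
    - [10.4, -5.27, 0.3]
    - [12.1, -6.15, 0.6]
    - [13.9, -7.0, 0.9]
    - [15.589, -7.897, 1.2]
    - [15.589, -7.897, 1.2]
  jaw: [1, 1, 1, 1, 1, 1, 1, 1, 1, 0.8]
  grip_force: 40

```text
time_s: 1.35
tool_pos: [0.5453, -0.072, 0.1684]
tcp_rot: [-179.9, 0.1, 1.1]
ft_force: [-0.1, -0.9, -0.0]
finger_gap: 0.0701
```

drive_tool:
  turn:
    - [0, 0, 0]
    - [0, 0, 0]
    - [0, 0, 0]
    - [0, 0, 0]
    - [0, 0, 0]
    - [0, 0, 0]
    - [0, 0, 0]
    - [0, 0, 0]
    - [0, 0, 0]
    - [0, 0, 0]
  offset:
    - [0, 0, 0.5]
    - [0, 0, 1.2]
    - [0, 0, 1.9]
    - [0, 0, 2.6]
    - [0, 0, 3.0]
    - [0, 0, 3.2]
    - [0, 0, 3.2]
    - [0, 0, 3.2]
    - [0, 0, 3.2]
    - [0, 0, 3.2]
  jaw: [0.7, 0.7, 0.7, 0.7, 0.7, 0.7, 0.7, 0.25, 0.25, 0.25]

```text
time_s: 2.6
tool_pos: [0.5445, -0.0747, 0.0748]
tcp_rot: [-180.0, -0.1, 0.9]
ft_force: [-1.6, 3.0, 5.9]
finger_gap: 0.0267
```

drive_tool:
  turn:
    - [0, 0, 0]
    - [0, 0, 0]
    - [0, 0, 0]
    - [0, 0, 0]
    - [0, 0, 0]
    - [0, 0, 0]
    - [0, 0, 0]
    - [0, 0, 0]
    - [0, 0, 0]
    - [0, 0, 0]
  offset:
    - [-0.1, 0, 0]
    - [-0.3, 0, 0]
    - [-0.5, 0, 0]
    - [-0.7, 0, 0]
    - [-0.95, 0, 0]
    - [-1.2, 0, 0]
    - [-1.45, 0, 0]
    - [-1.7, 0, 0]
    - [-1.85, 0, 0]
    - [-1.9, 0, 0]
  jaw: [0.2, 0.2, 0.2, 0.2, 0.2, 0.2, 0.2, 0.2, 0.2, 0.2]

```text
time_s: 3.85
tool_pos: [0.4899, -0.0757, 0.0749]
tcp_rot: [-180.0, -0.3, 0.9]
ft_force: [9.3, 2.6, -3.3]
finger_gap: 0.0269
```

drive_tool:
  turn:
    - [0, 0, 0]
    - [0, 0, 0]
    - [0, 0, 0]
    - [0, 0, 0]
    - [0, 0, 0]
    - [0, 0, 0]
    - [0, 0, 0]
    - [0, 0, 0]
    - [0, 0, 0]
    - [0, 0, 0]
  offset:
    - [-1.9, 0, 0]
    - [-1.9, 0, 0]
    - [0, 0, 0]
    - [0, 0, 0]
    - [0, 0, 0]
    - [0, 0, 0]
    - [0, 0, 0]
    - [0, 0, 0]
    - [0, 0, 0]
    - [0, 0, 0]
  jaw: [0.6, 0.6, 0.6, 0.6, 0.6, 0.6, 0.6, 0.6, 0.6, 0.6]

```text
time_s: 5.1
tool_pos: [0.4871, -0.076, 0.0741]
tcp_rot: [-180.0, -0.0, 0.8]
ft_force: [0.0, -0.0, 1.0]
finger_gap: 0.0514
```

I wrote the offsets of that last call wrongly: the first rows moved the tool back 57 mm before it returned. I'll check where the jaw stands before going on.

```bash
python3 - <<'E'
from h import *
im,d=manip.capture("scene");np.savez("scene1.npz",im=im,d=d)
cv2.imwrite("pics/scene1.png",cv2.resize(im[120:280,150:390],(800,533),interpolation=2)[:,:,::-1])
E
```

```text
(no output)
```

View pics/scene1.png

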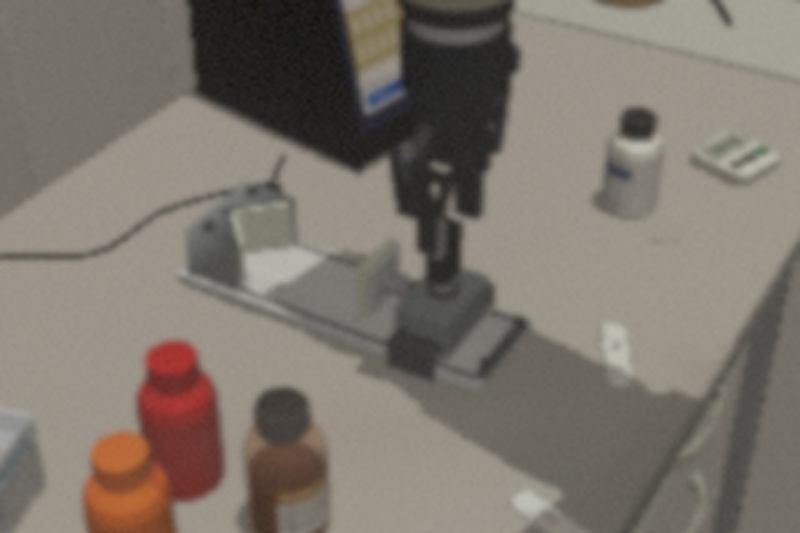

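The jaw is drawn back, with its block at (445,310) and pad at (378,280), and the tool is still above it. The bottles have not moved. I'll lift straight up and then go to the bottle.

```bash
python3 - <<'E'
from h import *
Q=cloud("scene",np.load("scene1.npz")["d"]).reshape(-1,3)
reg=(Q[:,0]>.4)&(Q[:,0]<.8)&(np.abs(Q[:,1]+.075)<.05)
b=reg&(Q[:,2]>.045)&(Q[:,2]<.056)&(Q[:,0]<.53);print("block",b.sum(),cv2.minAreaRect(Q[b,:2].astype(np.float32)))
b=reg&(Q[:,2]>.03)&(Q[:,2]<.06)&(Q[:,0]>.53)&(Q[:,0]<.6);print("pad",np.percentile(Q[b,0],[1,50,99]))
E
```

```text
block 271 ((0.4984194338321686, -0.0736546516418457), (0.06205664575099945, 0.06908857077360153), 4.675612926483154)
pad [0.53272119 0.54245949 0.55275438]
```

drive_tool:
  turn:
    - [0, 0, 0]
    - [0, 0, 0]
    - [0, 0, 0]
    - [0, 0, 0]
    - [0, 0, 0]
    - [0, 0, 0]
    - [0, 0, 0]
    - [0, 0, 0]
    - [0, 0, 0]
    - [0, 0, 0]
  offset:
    - [0, 0, -0.8]
    - [0, 0, -2.0]
    - [0, 0, -3.0]
    - [-0.01, -1.5, -3.2]
    - [-0.02, -3.2, -3.2]
    - [-0.03, -4.9, -3.2]
    - [-0.05, -6.4, -3.2]
    - [-0.056, -7.24, -3.2]
    - [-0.056, -7.24, -3.2]
    - [-0.056, -7.24, -3.2]
  jaw: [0.6, 0.6, 0.6, 1, 1, 1, 1, 1, 1, 1]

```text
time_s: 6.4
tool_pos: [0.4897, 0.0656, 0.17]
tcp_rot: [-177.1, 0.1, 5.7]
ft_force: [-0.7, 0.3, 0.3]
finger_gap: 0.0856
```

```bash
python3 - <<'E'
from bench import manip
s=manip.sense();print(s["joint_positions"],s["dq"],s["tool_pos"],s["tcp_rot"])
E
```

```text
[  5.68814649  11.59326388  -8.90917892  69.63504894   2.88592234
 179.94654165] [1.16793593 0.30251295 0.4002507  0.15294907 0.70704317 0.03924368] [0.48967293 0.0655767  0.16999338] [-1.77113951e+02  1.34800176e-01  5.74153719e+00]
```

drive_tool:
  turn:
    - [0, 0, 0]
    - [0, 0, 0]
    - [0, 0, 0]
    - [0, 0, 0]
    - [0, 0, 0]
    - [0, 0, 0]
    - [0, 0, 0]
    - [0, 0, 0]
    - [0, 0, 0]
    - [0, 0, 0]
  offset:
    - [0, 0, 0]
    - [0, 0, 0]
    - [0, 0, 0]
    - [0, 0, 0]
    - [0, 0, 0]
    - [0, 0, 0]
    - [0, 0, 0]
    - [0, 0, 0]
    - [0, 0, 0]
    - [0, 0, 0]
  jaw: [1, 1, 1, 1, 1, 1, 1, 1, 1, 1]

```text
time_s: 7.65
tool_pos: [0.4895, 0.066, 0.1701]
tcp_rot: [-177.1, 0.1, 5.8]
ft_force: [0.7, -0.2, -0.3]
finger_gap: 0.0854
```

Joint 6 has reached its +180° limit, since yaw = q1 − q6 + 180. The bottle is round, so I'll grasp it at a yaw of about 25° instead.

drive_tool:
  turn:
    - [0, 0, -0.15]
    - [0, 0, -0.33]
    - [0, 0, -0.33]
    - [0, 0, -0.33]
    - [0, 0, -0.33]
    - [0, 0, -0.33]
    - [0, 0, -0.33]
    - [0, 0, -0.33]
    - [0, 0, -0.33]
    - [0, 0, -0.33]
  offset:
    - [0, 0, 0]
    - [0, 0, 0]
    - [0, 0, 0]
    - [0, 0, 0]
    - [0, 0, 0]
    - [0, 0, 0]
    - [0, 0, 0]
    - [0, 0, 0]
    - [0, 0, 0]
    - [0, 0, 0]
  jaw: [1, 1, 1, 1, 1, 1, 1, 1, 1, 1]

```text
time_s: 8.9
tool_pos: [0.4895, 0.066, 0.1701]
tcp_rot: [-177.2, -0.8, 24.7]
ft_force: [0.2, 0.6, -0.4]
finger_gap: 0.0851
```

```bash
python3 - <<'E'
from bench import manip
s=manip.sense();print(s["joint_positions"],s["tool_pos"],s["tcp_rot"])
E
```

```text
[  5.73653325  11.57310655  -8.91743149  69.63474832   2.89300381
 161.03924078] [0.4895406  0.0660237  0.17011459] [-177.2230555    -0.82113437   24.67422566]
```

```bash
cat >> h.py <<'E'
from scipy.spatial.transform import Rotation as Rot
def mv(c,rpy,t,trpy):
    A=Rot.from_euler('xyz',rpy,degrees=True);B=Rot.from_euler('xyz',trpy,degrees=True)
    print("offset",(A.inv().apply(np.array(t)-c)/.03).round(3),"turn",(A.inv()*B).as_rotvec().round(4))
E
python3 - <<'E'
from h import *
mv([.4895,.066,.1701],[-177.22,-.82,24.67],[.4828,.1416,.15],[180,0,25])
W=cloud("scene",np.load("scene0.npz")["d"]).reshape(-1,3)
for z in np.arange(.05,.11,.004):
    m=(np.hypot(W[:,0]-.483,W[:,1]-.1415)<.035)&(abs(W[:,2]-z)<.002)
    print(z.round(3),m.sum(),np.hypot(W[m,0]-.483,W[m,1]-.1415).mean().round(4))
E
```

```text
offset [ 0.839 -2.347  0.797] turn [-0.0485 -0.0144 -0.0054]
0.05 36 0.0267
0.054 30 0.0266
0.058 37 0.0264
0.062 39 0.0263
0.066 31 0.0264
0.07 48 0.0262
0.074 45 0.0255
0.078 81 0.0234
0.082 87 0.0198
0.086 41 0.016
0.09 14 0.0161
0.094 22 0.0165
0.098 19 0.0165
0.102 28 0.0169
0.106 140 0.0118
```

drive_tool:
  turn:
    - [-0.02, 0, 0]
    - [-0.0485, -0.0144, -0.0054]
    - [-0.0485, -0.0144, -0.0054]
    - [-0.0485, -0.0144, -0.0054]
    - [-0.0485, -0.0144, -0.0054]
    - [-0.0485, -0.0144, -0.0054]
    - [-0.0485, -0.0144, -0.0054]
    - [-0.0485, -0.0144, -0.0054]
    - [-0.0485, -0.0144, -0.0054]
    - [-0.0485, -0.0144, -0.0054]
  offset:
    - [0.4, -1.2, 0.2]
    - [0.839, -2.347, 0.797]
    - [0.839, -2.347, 0.797]
    - [0.839, -2.347, 0.797]
    - [0.839, -2.347, 0.797]
    - [0.839, -2.347, 0.797]
    - [0.839, -2.347, 0.797]
    - [0.839, -2.347, 0.797]
    - [0.839, -2.347, 0.797]
    - [0.839, -2.347, 0.797]
  jaw: [1, 1, 1, 1, 1, 1, 1, 1, 1, 1]

```text
time_s: 10.15
tool_pos: [0.4828, 0.1416, 0.15]
tcp_rot: [180.0, 0.0, 25.0]
ft_force: [0.9, 0.7, 0.0]
finger_gap: 0.0856
```

drive_tool:
  turn:
    - [0, 0, 0]
    - [0, 0, 0]
    - [0, 0, 0]
    - [0, 0, 0]
    - [0, 0, 0]
    - [0, 0, 0]
    - [0, 0, 0]
    - [0, 0, 0]
    - [0, 0, 0]
    - [0, 0, 0]
  offset:
    - [0, 0, 0.5]
    - [0, 0, 1.2]
    - [0, 0, 2.0]
    - [0, 0, 2.7]
    - [0, 0, 3.2]
    - [0, 0, 3.5]
    - [0, 0, 3.633]
    - [0, 0, 3.633]
    - [0, 0, 3.633]
    - [0, 0, 3.633]
  jaw: [1, 1, 1, 1, 1, 1, 1, 1, 0.75, 0.75]
  grip_force: 30

```text
time_s: 11.4
tool_pos: [0.4831, 0.1417, 0.0414]
tcp_rot: [180.0, -0.0, 25.0]
ft_force: [1.2, -0.1, -0.3]
finger_gap: 0.0642
```

drive_tool:
  turn:
    - [0, 0, 0]
    - [0, 0, 0]
    - [0, 0, 0]
    - [0, 0, 0]
    - [0, 0, 0]
    - [0, 0, 0]
    - [0, 0, 0]
    - [0, 0, 0]
    - [0, 0, 0]
    - [0, 0, 0]
  offset:
    - [0, 0, 0]
    - [0, 0, 0]
    - [0, 0, 0]
    - [0, 0, 0]
    - [0, 0, -0.1]
    - [0, 0, -0.3]
    - [0, 0, -0.6]
    - [0, 0, -0.9]
    - [0, 0, -1.1]
    - [0, 0, -1.1]
  jaw: [0.6, 0.55, 0.55, 0.55, 0.55, 0.55, 0.55, 0.55, 0.55, 0.55]

```text
time_s: 12.65
tool_pos: [0.4832, 0.1418, 0.0746]
tcp_rot: [180.0, -0.1, 25.0]
ft_force: [-0.1, -0.4, -2.5]
finger_gap: 0.0529
```

```bash
python3 - <<'E'
from h import *
im,d=manip.capture("scene");np.savez("scene2.npz",im=im,d=d)
cv2.imwrite("pics/scene2.png",cv2.resize(im[130:310,130:370],(800,600),interpolation=2)[:,:,::-1])
s=manip.sense();print(s["time_s"],s["tool_pos"],s["tcp_rot"],s["finger_gap"],s["ft_force"],s["joint_positions"])
E
```

```text
12.7 [0.48298688 0.14164976 0.07421137] [ 1.79993228e+02 -3.08923000e-02  2.50042982e+01] 0.0526923223188706 [-0.11555511  0.28404975 -0.58963055] [ 1.63466375e+01  1.62223393e+01 -1.75724500e+01  5.61736509e+01
 -2.04500565e-03  1.71342341e+02]
```

View pics/scene2.png

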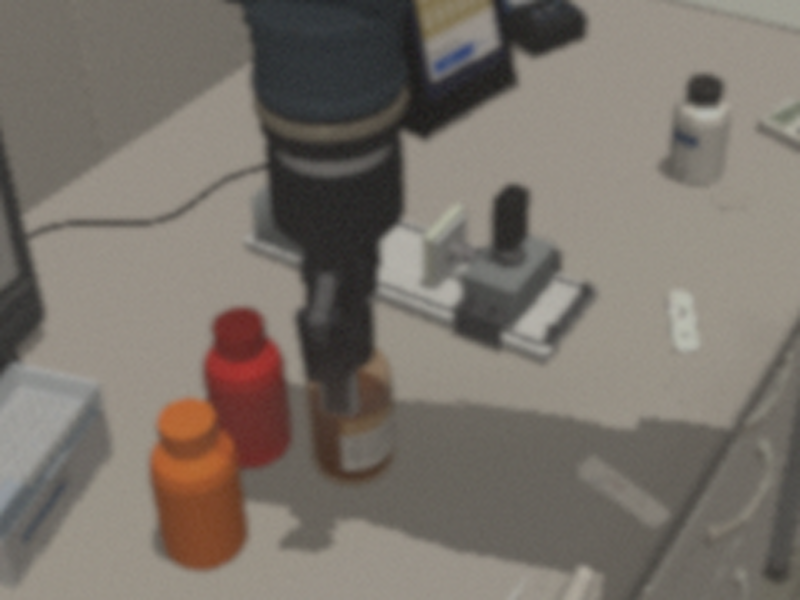

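The brown bottle is held at (350,420). Red (245,390), orange (200,480) and the small white bottle (700,130) are untouched.

```bash
python3 - <<'E'
from h import *
Q=cloud("scene",np.load("scene2.npz")["d"]).reshape(-1,3)
reg=(Q[:,0]>.4)&(Q[:,0]<.8)&(np.abs(Q[:,1]+.075)<.05)
b=reg&(Q[:,2]>.045)&(Q[:,2]<.055)&(Q[:,0]<.53);print("block",b.sum(),cv2.minAreaRect(Q[b,:2].astype(np.float32)))
h=reg&(Q[:,2]>.07)&(Q[:,2]<.12)&(Q[:,0]<.6);print("handle",h.sum(),Q[h].mean(0),Q[h].min(0),Q[h].max(0))
b=reg&(Q[:,2]>.02)&(Q[:,2]<.06)&(Q[:,0]>.53)&(Q[:,0]<.6);print("pad",np.percentile(Q[b,0],[1,50,99]))
c=[.4828,.1416,.074]
mv(c,[180,0,25],[.4828,.1416,.122],[180,0,25])
mv(c,[180,0,25],[.5,.03,.122],[180,0,25])
mv(c,[180,0,25],[.628,-.0745,.122],[180,0,.5])
E
```

```text
block 268 ((0.4946558475494385, -0.07399804890155792), (0.0548306442797184, 0.06993065774440765), 2.0084381103515625)
handle 182 [ 0.48800563 -0.06925859  0.09363376] [ 0.48058263 -0.09003046  0.07005897] [ 0.50065253 -0.05950025  0.1098869 ]
pad [0.53194399 0.54210542 0.55278264]
offset [ 0.   0.  -1.6] turn [0. 0. 0.]
offset [-1.053  3.614 -1.6  ] turn [0. 0. 0.]
offset [ 1.342  8.574 -1.6  ] turn [ 0.     -0.      0.4276]
```

drive_tool:
  turn:
    - [0, 0, 0]
    - [0, 0, 0]
    - [0, 0, 0]
    - [0, 0, 0]
    - [0, 0, 0]
    - [0, 0, 0.08]
    - [0, 0, 0.18]
    - [0, 0, 0.3]
    - [0, 0, 0.4276]
    - [0, 0, 0.4276]
  offset:
    - [0, 0, -0.8]
    - [0, 0, -1.6]
    - [-0.3, 1.2, -1.6]
    - [-0.7, 2.4, -1.6]
    - [-1.05, 3.61, -1.6]
    - [-0.4, 5.0, -1.6]
    - [0.2, 6.3, -1.6]
    - [0.8, 7.5, -1.6]
    - [1.342, 8.574, -1.6]
    - [1.342, 8.574, -1.6]
  jaw: [0.55, 0.55, 0.55, 0.55, 0.55, 0.55, 0.55, 0.55, 0.55, 0.55]

```text
time_s: 13.95
tool_pos: [0.6293, -0.0761, 0.1207]
tcp_rot: [180.0, 0.0, 0.3]
ft_force: [-0.0, 0.1, -1.7]
finger_gap: 0.0525
```

```bash
python3 - <<'E'
from h import *
for n in("scene","top"):
    im,d=manip.capture(n);np.savez(n+"3.npz",im=im,d=d)
    cr=im[110:260,190:390] if n=="scene" else im[100:250,160:360]
    cv2.imwrite(f"pics/{n}3.png",cv2.resize(cr,(800,600),interpolation=2)[:,:,::-1])
s=manip.sense();print(s["time_s"],s["tool_pos"],s["tcp_rot"],s["finger_gap"],s["ft_force"],s["joint_positions"])
E
```

```text
14.05 [ 0.62736022 -0.07444384  0.12112935] [-1.79976948e+02  1.00264816e-01  5.51424686e-01] 0.052791406866234625 [-0.47874724 -0.1360312  -2.61189642] [-6.77248960e+00  2.62413010e+01  5.56860389e+00  6.94296883e+01
  1.00821301e-02  1.72676097e+02]
```

View pics/scene3.png

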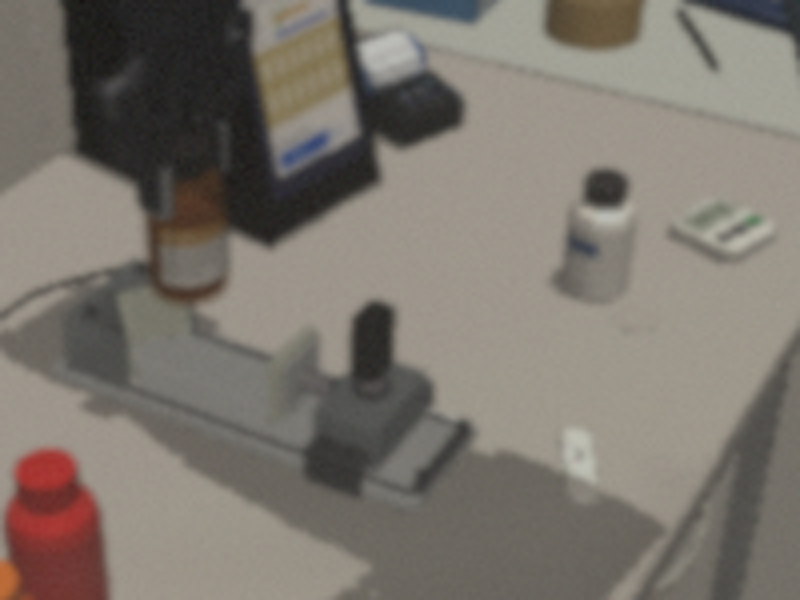

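drive_tool:
  turn:
    - [0, 0, 0]
    - [0, 0, 0]
    - [0, 0, 0]
    - [0, 0, 0]
    - [0, 0, 0]
    - [0, 0, 0]
    - [0, 0, 0]
    - [0, 0, 0]
    - [0, 0, 0]
    - [0, 0, 0]
  offset:
    - [0, 0, 0.3]
    - [0, 0, 0.8]
    - [0, 0, 1.3]
    - [0, 0, 1.7]
    - [0, 0, 2.0]
    - [0, 0, 2.15]
    - [0, 0, 2.22]
    - [0, 0, 2.25]
    - [0, 0, 2.27]
    - [0, 0, 2.29]
  jaw: [0.55, 0.55, 0.55, 0.55, 0.55, 0.55, 0.55, 0.55, 0.55, 0.55]

```text
time_s: 15.3
tool_pos: [0.6282, -0.0745, 0.0535]
tcp_rot: [180.0, -0.0, 0.5]
ft_force: [-0.3, 0.3, -1.2]
finger_gap: 0.0531
```

drive_tool:
  turn:
    - [0, 0, 0]
    - [0, 0, 0]
    - [0, 0, 0]
    - [0, 0, 0]
    - [0, 0, 0]
    - [0, 0, 0]
    - [0, 0, 0]
    - [0, 0, 0]
    - [0, 0, 0]
    - [0, 0, 0]
  offset:
    - [0, 0, 0.01]
    - [0, 0, 0.02]
    - [0, 0, 0.03]
    - [0, 0, 0.03]
    - [0, 0, 0.03]
    - [0, 0, 0.03]
    - [0, 0, 0.03]
    - [0, 0, 0.03]
    - [0, 0, 0.03]
    - [0, 0, 0.03]
  jaw: [0.55, 0.55, 0.55, 0.55, 0.7, 0.8, 0.9, 1, 1, 1]

```text
time_s: 16.55
tool_pos: [0.6281, -0.0745, 0.0524]
tcp_rot: [180.0, -0.0, 0.5]
ft_force: [0.3, -0.5, -0.2]
finger_gap: 0.0853
```

drive_tool:
  turn:
    - [0, 0, 0]
    - [0, 0, 0]
    - [0, 0, 0]
    - [0, 0, 0]
    - [0, 0, 0]
    - [0, 0, 0]
    - [0, 0, 0]
    - [0, 0, 0]
    - [0, 0, 0]
    - [0, 0, 0]
  offset:
    - [0, 0, -0.2]
    - [0, 0, -0.6]
    - [0, 0, -1.2]
    - [0, 0, -2.0]
    - [0, 0, -3.0]
    - [0, 0, -4.0]
    - [-1.4, 0, -4.3]
    - [-3.0, 0, -4.3]
    - [-4.583, 0, -4.3]
    - [-4.583, 0, -4.3]
  jaw: [1, 1, 1, 1, 1, 1, 1, 0.8, 0.7, 0.7]

```text
time_s: 17.8
tool_pos: [0.4877, -0.0756, 0.1829]
tcp_rot: [180.0, -0.0, 0.5]
ft_force: [0.3, -0.1, 0.5]
finger_gap: 0.0598
```

```bash
python3 - <<'E'
from h import *
for n in("scene",):
    im,d=manip.capture(n);np.savez(n+"4.npz",im=im,d=d)
    cr=im[110:260,190:390] if n=="scene" else im[100:250,160:360]
    cv2.imwrite(f"pics/{n}4.png",cv2.resize(cr,(800,600),interpolation=2)[:,:,::-1])
s=manip.sense();print(s["time_s"],s["tool_pos"],s["tcp_rot"],s["finger_gap"],s["ft_force"],s["joint_positions"])
Q=cloud("scene",np.load("scene4.npz")["d"]).reshape(-1,3)
for a,b in((.025,.045),(.045,.065),(.065,.08)):
  m=(np.hypot(Q[:,0]-.628,Q[:,1]+.0745)<.04)&(Q[:,2]>a)&(Q[:,2]<b)
  print(m.sum(),circ(Q[m,:2],.027))
m=(np.hypot(Q[:,0]-.628,Q[:,1]+.0745)<.04)&(Q[:,2]>.1)&(Q[:,2]<.14);print(Q[m].max(0),Q[m].mean(0))
reg=(Q[:,0]>.4)&(Q[:,0]<.8)&(np.abs(Q[:,1]+.075)<.05)
h=reg&(Q[:,2]>.07)&(Q[:,2]<.1)&(Q[:,0]<.53);print("handle",h.sum(),Q[h].mean(0),Q[h].min(0),Q[h].max(0))
E
```

```text
17.85 [ 0.48990029 -0.07576629  0.18294147] [ 1.79978601e+02 -1.22381448e-01  4.85990375e-01] 0.059429038857326866 [ 0.51890261 -0.18264481 -0.10801684] [-8.79058330e+00  1.12063167e+01 -7.40393882e+00  7.12655141e+01
 -1.39135903e-03  1.70723448e+02]
120 [ 0.62925924 -0.07501343]
123 [ 0.62930042 -0.07493065]
97 [ 0.62930044 -0.07526562]
[ 0.64637934 -0.05629365  0.12118774] [ 0.6250248  -0.06935404  0.11398096]
handle 106 [ 0.48708676 -0.06741236  0.085079  ] [ 0.4798219  -0.08545638  0.07017183] [ 0.49895164 -0.05956658  0.09998046]
```

View pics/scene4.png

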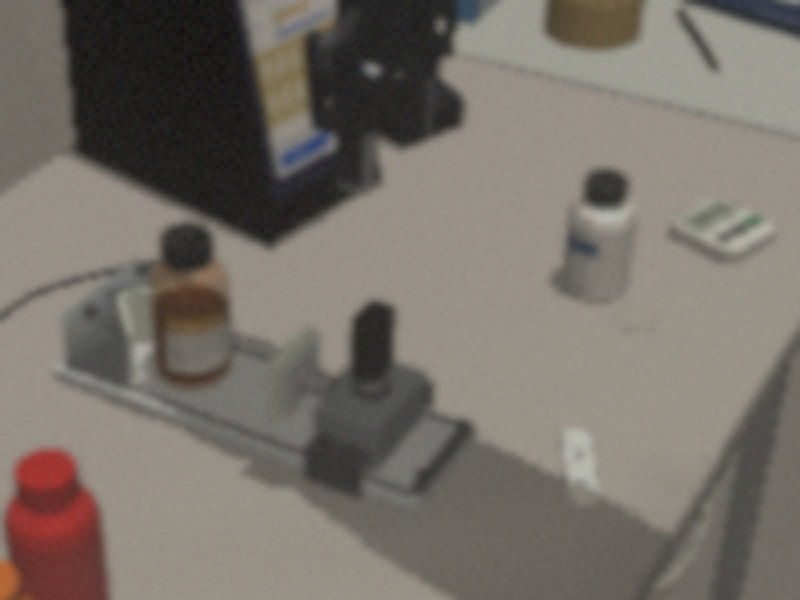

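The bottle stands upright on the bed at (.629,−.075), pixel (190,300), and its cap top is at 0.120 m as it should be. Next I'll grip the handle.

drive_tool:
  turn:
    - [0, 0, 0]
    - [0, 0, 0]
    - [0, 0, 0]
    - [0, 0, 0]
    - [0, 0, 0]
    - [0, 0, 0]
    - [0, 0, 0]
    - [0, 0, 0]
    - [0, 0, 0]
    - [0, 0, 0]
  offset:
    - [0, 0, 0.6]
    - [0, 0, 1.4]
    - [0, 0, 2.2]
    - [0, 0, 2.9]
    - [0, 0, 3.4]
    - [0, 0, 3.58]
    - [0, 0, 3.58]
    - [0, 0, 3.58]
    - [0, 0, 3.58]
    - [0, 0, 3.58]
  jaw: [0.6, 0.6, 0.6, 0.6, 0.6, 0.6, 0.6, 0.2, 0.2, 0.2]
  grip_force: 40

```text
time_s: 19.1
tool_pos: [0.4913, -0.0757, 0.0749]
tcp_rot: [180.0, -0.1, 0.5]
ft_force: [-1.2, -0.2, 5.8]
finger_gap: 0.0264
```

drive_tool:
  turn:
    - [0, 0, 0]
    - [0, 0, 0]
    - [0, 0, 0]
    - [0, 0, 0]
    - [0, 0, 0]
    - [0, 0, 0]
    - [0, 0, 0]
    - [0, 0, 0]
    - [0, 0, 0]
    - [0, 0, 0]
  offset:
    - [0.05, 0, 0]
    - [0.2, 0, 0]
    - [0.4, 0, 0]
    - [0.6, 0, 0]
    - [0.8, 0, 0]
    - [1.0, 0, 0]
    - [1.2, 0, 0]
    - [1.35, 0, 0]
    - [1.43, 0, 0]
    - [1.48, 0, 0]
  jaw: [0.2, 0.2, 0.2, 0.2, 0.2, 0.2, 0.2, 0.2, 0.2, 0.2]

```text
time_s: 20.35
tool_pos: [0.5335, -0.0749, 0.0749]
tcp_rot: [-180.0, 0.1, 0.5]
ft_force: [-9.3, 2.1, 13.2]
finger_gap: 0.0268
```

drive_tool:
  turn:
    - [0, 0, 0]
    - [0, 0, 0]
    - [0, 0, 0]
    - [0, 0, 0]
    - [0, 0, 0]
    - [0, 0, 0]
    - [0, 0, 0]
    - [0, 0, 0]
    - [0, 0, 0]
    - [0, 0, 0]
  offset:
    - [0.04, 0, 0]
    - [0.08, 0, 0]
    - [0.12, 0, 0]
    - [0.16, 0, 0]
    - [0.2, 0, 0]
    - [0.24, 0, 0]
    - [0.28, 0, 0]
    - [0.32, 0, 0]
    - [0.36, 0, 0]
    - [0.4, 0, 0]
  jaw: [0.2, 0.2, 0.2, 0.2, 0.2, 0.2, 0.2, 0.2, 0.2, 0.2]

```text
time_s: 21.6
tool_pos: [0.5452, -0.0747, 0.0749]
tcp_rot: [-180.0, 0.1, 0.5]
ft_force: [-9.6, 3.4, 13.4]
finger_gap: 0.0268
```

```bash
cat > lk.py <<'E'
from h import *
import sys
k=sys.argv[1]
im,d=manip.capture("scene");np.savez(f"scene{k}.npz",im=im,d=d)
cv2.imwrite(f"pics/scene{k}.png",cv2.resize(im[130:230,190:323],(798,600),interpolation=2)[:,:,::-1])
s=manip.sense();print(s["time_s"],s["tool_pos"],s["ft_force"],s["torque"])
Q=cloud("scene",d).reshape(-1,3)
for a,b in((.025,.04),(.065,.08)):
  m=(np.hypot(Q[:,0]-.635,Q[:,1]+.0745)<.045)&(Q[:,2]>a)&(Q[:,2]<b)&(Q[:,1]>-.0745)&(Q[:,0]>.61)&(Q[:,0]<.65)
  print(m.sum(),circ(Q[m,:2],.027))
E
python3 lk.py 5
```

```text
21.65 [ 0.54546055 -0.07470695  0.07489544] [-7.91524822  2.65798401 13.12690426] [0.60377417 1.82063069 0.04163552]
53 [ 0.63426292 -0.07547473]
72 [ 0.63434848 -0.07494319]
```

View pics/scene5.png

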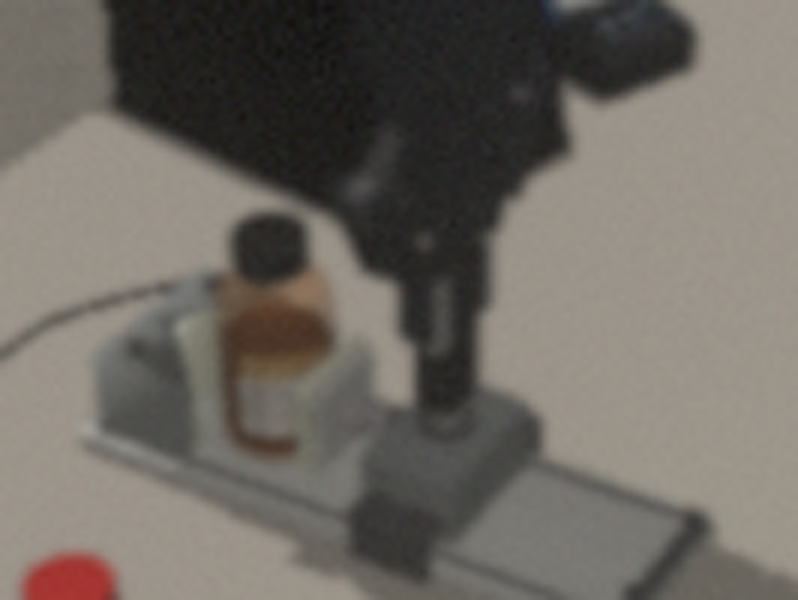

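The pad (340,400) now touches the bottle and has moved it about 5 mm. The push is about 9.5 N, which is drag alone. I'll continue slowly.

drive_tool:
  turn:
    - [0, 0, 0]
    - [0, 0, 0]
    - [0, 0, 0]
    - [0, 0, 0]
    - [0, 0, 0]
    - [0, 0, 0]
    - [0, 0, 0]
    - [0, 0, 0]
    - [0, 0, 0]
    - [0, 0, 0]
  offset:
    - [0.025, 0, 0]
    - [0.05, 0, 0]
    - [0.075, 0, 0]
    - [0.1, 0, 0]
    - [0.125, 0, 0]
    - [0.15, 0, 0]
    - [0.175, 0, 0]
    - [0.2, 0, 0]
    - [0.225, 0, 0]
    - [0.25, 0, 0]
  jaw: [0.2, 0.2, 0.2, 0.2, 0.2, 0.2, 0.2, 0.2, 0.2, 0.2]

```text
time_s: 22.9
tool_pos: [0.5527, -0.0746, 0.0749]
tcp_rot: [-180.0, 0.1, 0.5]
ft_force: [-9.8, 4.5, 13.0]
finger_gap: 0.0269
```

Now steps of 0.3 mm per row, 3 mm per call.

drive_tool:
  turn:
    - [0, 0, 0]
    - [0, 0, 0]
    - [0, 0, 0]
    - [0, 0, 0]
    - [0, 0, 0]
    - [0, 0, 0]
    - [0, 0, 0]
    - [0, 0, 0]
    - [0, 0, 0]
    - [0, 0, 0]
  offset:
    - [0.01, 0, 0]
    - [0.02, 0, 0]
    - [0.03, 0, 0]
    - [0.04, 0, 0]
    - [0.05, 0, 0]
    - [0.06, 0, 0]
    - [0.07, 0, 0]
    - [0.08, 0, 0]
    - [0.09, 0, 0]
    - [0.1, 0, 0]
  jaw: [0.2, 0.2, 0.2, 0.2, 0.2, 0.2, 0.2, 0.2, 0.2, 0.2]

```text
time_s: 24.15
tool_pos: [0.5557, -0.0745, 0.0749]
tcp_rot: [-180.0, 0.1, 0.5]
ft_force: [-9.8, 3.2, 13.1]
finger_gap: 0.0265
```

drive_tool:
  turn:
    - [0, 0, 0]
    - [0, 0, 0]
    - [0, 0, 0]
    - [0, 0, 0]
    - [0, 0, 0]
    - [0, 0, 0]
    - [0, 0, 0]
    - [0, 0, 0]
    - [0, 0, 0]
    - [0, 0, 0]
  offset:
    - [0.005, 0, 0]
    - [0.01, 0, 0]
    - [0.015, 0, 0]
    - [0.02, 0, 0]
    - [0.025, 0, 0]
    - [0.03, 0, 0]
    - [0.035, 0, 0]
    - [0.04, 0, 0]
    - [0.045, 0, 0]
    - [0.05, 0, 0]
  jaw: [0.2, 0.2, 0.2, 0.2, 0.2, 0.2, 0.2, 0.2, 0.2, 0.2]

```text
time_s: 25.4
tool_pos: [0.5571, -0.0745, 0.0749]
tcp_rot: [-179.9, 0.1, 0.5]
ft_force: [-10.5, 3.2, 13.3]
finger_gap: 0.0265
```

```bash
python3 lk.py 6
```

```text
25.45 [ 0.55706713 -0.07451918  0.07487404] [-9.38949384  2.91436479 13.24200212] [0.66516337 1.92653747 0.10921977]
59 [ 0.62604855 -0.02632861]
76 [ 0.64633116 -0.07399555]
```

View pics/scene6.png

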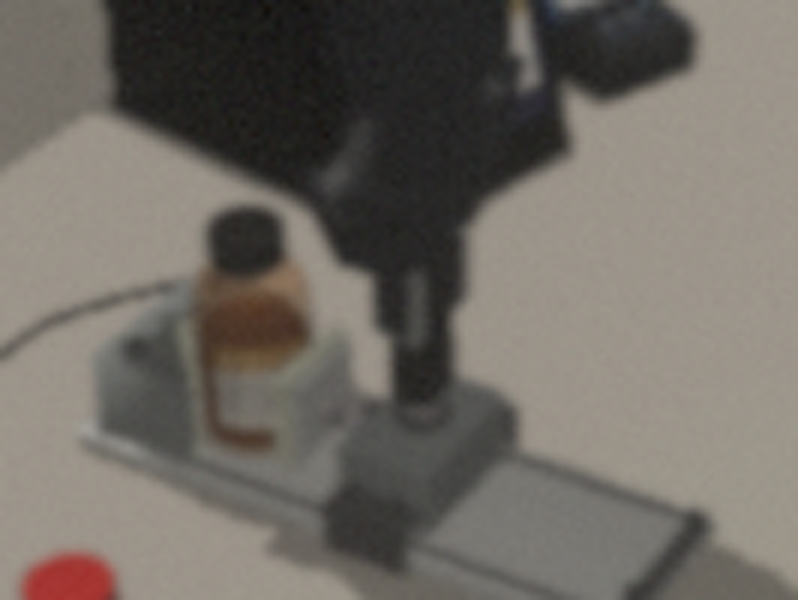

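drive_tool:
  turn:
    - [0, 0, 0]
    - [0, 0, 0]
    - [0, 0, 0]
    - [0, 0, 0]
    - [0, 0, 0]
    - [0, 0, 0]
    - [0, 0, 0]
    - [0, 0, 0]
    - [0, 0, 0]
    - [0, 0, 0]
  offset:
    - [0.005, 0, 0]
    - [0.01, 0, 0]
    - [0.015, 0, 0]
    - [0.02, 0, 0]
    - [0.025, 0, 0]
    - [0.03, 0, 0]
    - [0.035, 0, 0]
    - [0.04, 0, 0]
    - [0.045, 0, 0]
    - [0.05, 0, 0]
  jaw: [0.2, 0.2, 0.2, 0.2, 0.2, 0.2, 0.2, 0.2, 0.2, 0.2]

```text
time_s: 26.7
tool_pos: [0.5581, -0.0745, 0.0749]
tcp_rot: [-179.9, 0.2, 0.5]
ft_force: [-10.8, 3.1, 15.0]
finger_gap: 0.027
```

drive_tool:
  turn:
    - [0, 0, 0]
    - [0, 0, 0]
    - [0, 0, 0]
    - [0, 0, 0]
    - [0, 0, 0]
    - [0, 0, 0]
    - [0, 0, 0]
    - [0, 0, 0]
    - [0, 0, 0]
    - [0, 0, 0]
  offset:
    - [0.005, 0, 0]
    - [0.01, 0, 0]
    - [0.015, 0, 0]
    - [0.02, 0, 0]
    - [0.025, 0, 0]
    - [0.03, 0, 0]
    - [0.035, 0, 0]
    - [0.04, 0, 0]
    - [0.04, 0, 0]
    - [0.04, 0, 0]
  jaw: [0.2, 0.2, 0.2, 0.2, 0.2, 0.2, 0.2, 0.2, 0.2, 0.2]

```text
time_s: 27.95
tool_pos: [0.5589, -0.0745, 0.0749]
tcp_rot: [-179.9, 0.2, 0.5]
ft_force: [-14.0, 2.8, 15.8]
finger_gap: 0.0267
```

```bash
python3 lk.py 7
```

```text
28.0 [ 0.55887518 -0.07448995  0.07485159] [-13.14981944   3.35064338  15.9740554 ] [0.6493637  2.64686987 0.07718391]
60 [ 0.62579862 -0.02580894]
76 [ 0.64667331 -0.07340739]
```

Push has risen to about 13.5 N, so the bottle is seated. One more small step should bring it to about 15 N.

drive_tool:
  turn:
    - [0, 0, 0]
    - [0, 0, 0]
    - [0, 0, 0]
    - [0, 0, 0]
    - [0, 0, 0]
    - [0, 0, 0]
    - [0, 0, 0]
    - [0, 0, 0]
    - [0, 0, 0]
    - [0, 0, 0]
  offset:
    - [0.005, 0, 0]
    - [0.01, 0, 0]
    - [0.015, 0, 0]
    - [0.02, 0, 0]
    - [0.025, 0, 0]
    - [0.03, 0, 0]
    - [0.03, 0, 0]
    - [0.03, 0, 0]
    - [0.03, 0, 0]
    - [0.03, 0, 0]
  jaw: [0.2, 0.2, 0.2, 0.2, 0.2, 0.2, 0.2, 0.2, 0.2, 0.2]

```text
time_s: 29.25
tool_pos: [0.5595, -0.0745, 0.0749]
tcp_rot: [-179.9, 0.2, 0.5]
ft_force: [-14.9, 2.5, 17.3]
finger_gap: 0.027
```

```bash
python3 lk.py 8
```

```text
29.3 [ 0.55941636 -0.0744432   0.07485358] [-14.50539623   3.71399265  17.7016332 ] [0.6275855  2.94898917 0.07632049]
61 [ 0.62580756 -0.02582683]
80 [ 0.64637113 -0.07338462]
```

drive_tool:
  turn:
    - [0, 0, 0]
    - [0, 0, 0]
    - [0, 0, 0]
    - [0, 0, 0]
    - [0, 0, 0]
    - [0, 0, 0]
    - [0, 0, 0]
    - [0, 0, 0]
    - [0, 0, 0]
    - [0, 0, 0]
  offset:
    - [-0.015, 0, 0]
    - [-0.015, 0, 0]
    - [-0.015, 0, 0]
    - [-0.015, 0, 0]
    - [-0.015, 0, 0]
    - [-0.015, 0, 0]
    - [-0.015, 0, 0]
    - [-0.015, 0, 0]
    - [-0.015, 0, 0]
    - [-0.015, 0, 0]
  jaw: [0.2, 0.3, 0.4, 0.5, 0.6, 0.6, 0.6, 0.6, 0.6, 0.6]

```text
time_s: 30.55
tool_pos: [0.5621, -0.0751, 0.074]
tcp_rot: [180.0, -0.0, 0.5]
ft_force: [-0.2, 0.1, 0.6]
finger_gap: 0.0511
```

drive_tool:
  turn:
    - [0, 0, 0]
    - [0, 0, 0]
    - [0, 0, 0]
    - [0, 0, 0]
    - [0, 0, 0]
    - [0, 0, 0]
    - [0, 0, 0]
    - [0, 0, 0]
    - [0, 0, 0]
    - [0, 0, 0]
  offset:
    - [0, 0, -0.2]
    - [0, 0, -0.6]
    - [0, 0, -1.2]
    - [0, 0, -2.0]
    - [0, 0, -3.0]
    - [0, 0, -4.0]
    - [-1.4, 0, -4.3]
    - [-3.0, 0, -4.3]
    - [-4.5, 0, -4.3]
    - [-4.5, 0, -4.3]
  jaw: [0.6, 0.6, 0.6, 0.6, 0.6, 0.6, 0.6, 0.6, 0.6, 0.6]

```text
time_s: 31.8
tool_pos: [0.4247, -0.0762, 0.2044]
tcp_rot: [180.0, -0.1, 0.5]
ft_force: [-0.2, -0.3, -0.4]
finger_gap: 0.0514
```

```bash
python3 lk.py 9; python3 - <<'E'
from h import *
Q=cloud("scene",np.load("scene9.npz")["d"]).reshape(-1,3)
im,d=manip.capture("top");T=cloud("top",d).reshape(-1,3)
cv2.imwrite("pics/top9.png",cv2.resize(im[130:270,200:400],(800,560),interpolation=2)[:,:,::-1])
for n,q in(("s",Q),("t",T)):
    reg=(q[:,0]>.4)&(q[:,0]<.8)&(np.abs(q[:,1]+.075)<.05)
    h=reg&(q[:,2]>.104)&(q[:,2]<.113)&(q[:,0]<.59);print(n,"handle",h.sum(),q[h].mean(0),q[h].min(0),q[h].max(0))
    c=reg&(q[:,2]>.115)&(q[:,0]>.6)&(q[:,0]<.68)&(q[:,2]<.125);print("cap",q[c].mean(0),cv2.minEnclosingCircle(q[c,:2].astype(np.float32)))
    b=(np.hypot(q[:,0]-.441,q[:,1]+.326)<.04)&(q[:,2]>.02)&(q[:,2]<.05);print("small",circ(q[b,:2],.024))
E
```

```text
31.85 [ 0.42668934 -0.07634664  0.20442044] [0.75373111 0.60148268 0.08202989] [ 0.02803198 -0.03746078  0.03054862]
54 [ 0.62531504 -0.02609808]
78 [ 0.64662346 -0.0737397 ]
s handle 51 [ 0.55730327 -0.07209523  0.10723096] [ 0.54864963 -0.08884533  0.10410183] [ 0.56789557 -0.06010618  0.10971824]
cap [ 0.64474659 -0.07085308  0.11860015] ((0.6448929309844971, -0.07335613667964935), 0.019550928846001625)
small [ 0.44247682 -0.32657811]<stdin>:7: RuntimeWarning: Mean of empty slice.
  ret = um.true_divide(
Traceback (most recent call last):
ValueError: zero-size array to reduction operation minimum which has no identity
```

View pics/scene9.png

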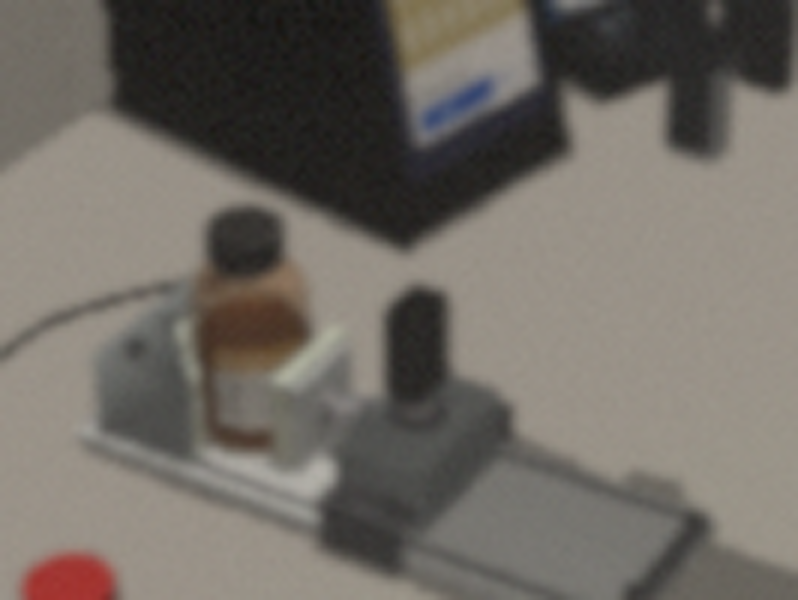

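View pics/top9.png

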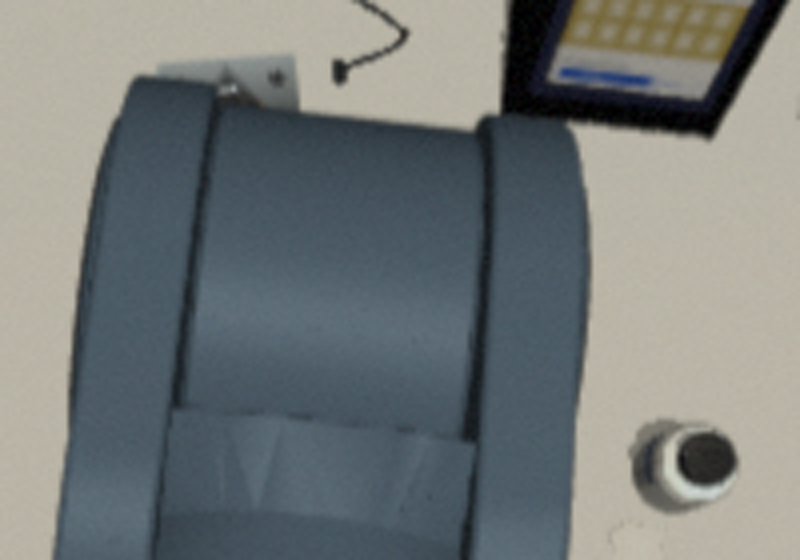

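```bash
python3 - <<'E'
from h import *
g={k:cv2.cvtColor(np.load(f"scene{k}.npz")["im"],cv2.COLOR_RGB2GRAY).astype(np.float32) for k in(6,7,8,9)}
# shoe patch (left side shoe of jaw)
x,y=242,208
for k in(6,7,8):
    sl=(slice(209,228),slice(240,262))
    a=cv2.GaussianBlur(g[k],(0,0),.8)[sl];b=cv2.GaussianBlur(g[9],(0,0),.8)[sl]
    w=cv2.createHanningWindow(a.shape[::-1],cv2.CV_32F)
    M=np.eye(2,3,dtype=np.float32)
    try: cc,M=cv2.findTransformECC(a,b,M,cv2.MOTION_TRANSLATION,(3,200,1e-5)); print(k,"->9 shift px",M[:,2],cc)
    except Exception as e: print(k,e)
ci=manip.camera_info("scene");K=ci["camera_matrix"];V=ci["view"]
def pr(p): q=V[:3,:3]@p+V[:3,3];return (K@q/q[2])[:2]
print("px per mm +x",pr(np.array([.559,-.03,.02])+[.001,0,0])-pr(np.array([.559,-.03,.02])))
E
```

```text
6 ->9 shift px [0.18769759 0.02547221] 0.9302694310988683
7 ->9 shift px [0.89559656 0.09606355] 0.9480553545388265
8 ->9 shift px [1.0513822  0.13446803] 0.9335823656549508
px per mm +x [-0.32692783 -0.12833026]
```

The shift estimate is doubtful because the arm's shadow moved, so I'll compare the frames directly.

```bash
python3 - <<'E'
from h import *
r=[]
for k in(8,9):
    im=np.load(f"scene{k}.npz")["im"]
    r.append(cv2.resize(im[175:230,215:285],(700,550)[:2],interpolation=cv2.INTER_CUBIC))
o=np.vstack([cv2.resize(a,(760,298*1)) if 0 else a[:,:] for a in r])
o=cv2.resize(np.hstack(r),(800,314));cv2.imwrite("pics/cmp.png",np.clip(o.astype(int)*1.3,0,255).astype(np.uint8)[:,:,::-1])
# depth-based: block front/rear x, both frames
for k in(0,2,5,6,7,8,9):
    Q=cloud("scene",np.load(f"scene{k}.npz")["d"]).reshape(-1,3)
    m=(abs(Q[:,2]-.049)<.004)&(abs(Q[:,1]+.058)<.017)&(Q[:,0]>.44)&(Q[:,0]<.585)
    s=(Q[:,2]>.02)&(Q[:,2]<.042)&(abs(Q[:,1]+.075)<.04)&(Q[:,0]>.44)&(Q[:,0]<.585)
    sx=np.sort(Q[m,0]);print(k,m.sum(),"blocktop x",np.percentile(sx,[2,50,98]).round(4), "side(+y) x",np.percentile(Q[s,0],[5,50,95]).round(4),s.sum())
    p=(Q[:,2]>.035)&(Q[:,2]<.061)&(abs(Q[:,1]+.075)<.027)&(Q[:,0]>.6)&(Q[:,0]<.628);print("   pad x",p.sum(),np.percentile(Q[p,0],[10,50,90]).round(4))
E
```

```text
0 155 blocktop x [0.5232 0.5426 0.5674] side(+y) x [0.4427 0.5245 0.5677] 181
   pad x 44 [0.6004 0.6028 0.6069]
2 194 blocktop x [0.4686 0.4925 0.5474] side(+y) x [0.4675 0.4888 0.5475] 263Traceback (most recent call last):
  File "<stdin>", line 14, in <module>
    return _quantile_unchecked(
        a, q, axis, out, overwrite_input, method, keepdims, weights)
    return _ureduce(a,
                    func=_quantile_ureduce_func,
    ...<5 lines>...
                    overwrite_input=overwrite_input,
                    method=method)
    r = func(a, **kwargs)
    result = _quantile(arr,
                       quantiles=q,
    ...<2 lines>...
                       out=out,
                       weights=wgt)
    slices_having_nans = np.isnan(arr[-1, ...])
                                  ~~~^^^^^^^^^
IndexError: index -1 is out of bounds for axis 0 with size 0
```

View pics/cmp.png

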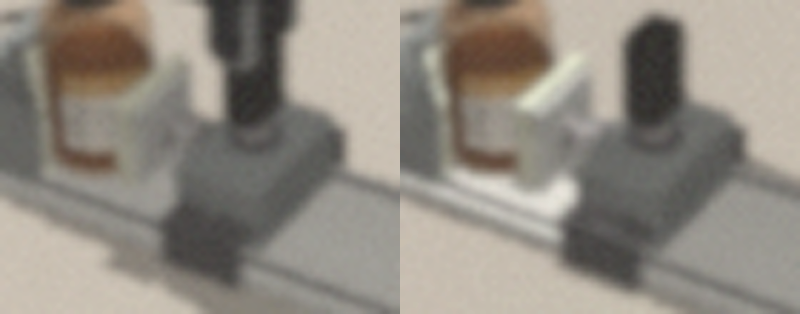

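```bash
python3 -c "
from bench import manip
s=manip.sense();print(s['time_s'],s['tool_pos'],s['ft_force']);print(manip.close_job())"
```

```text
31.9 [ 0.42773315 -0.07641768  0.20417208] [ 0.07513179 -0.20531177 -0.2302325 ]
the job is handed in; nothing more can be done
None
```

The brown bottle is clamped upright in the vice, and I handed the job in at 31.9 s of the 54 s allowed. I drew the jaw back, set the bottle on the bed, pushed the jaw forward in fine steps, then let go and withdrew.

**Clamping force:** The push on the handle rose from about 9.5 N (drag alone) to about 14.7 N once the bottle seated. That puts roughly 5 N on the pad. I did not test the clamp again after letting go.

**Position:** The bottle's axis fitted at x = 0.6466 m, where the V's root seen in the image puts a seated bottle (about 0.646 m), and within about 1 mm of the centre line. The small bottle has not moved to within about 1 mm, and the red and orange look-alikes were not touched.

**Slips and checks that disagreed:**
- One call while drawing the jaw back had wrong offsets. It made a needless backward stroke, but a picture showed no harm.
- On the way to the bottle, joint 6 hit its limit, so I grasped it at a yaw of 25°.
- One image-shift estimate after release suggested the jaw had slipped back about 3 mm. The arm's shadow had moved between those pictures, and a side-by-side comparison and the handle's measured position both showed no shift to about 1 mm.
- The low-band circle fit on the bottle was useless because the pad and V hid it, and the final top view was blocked by the arm. The bottle's final position therefore rests on the scene camera alone.

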